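Close the spindle-lock housing on its dowels and hold it shut

TASK

Take the longer of the two covers by its rib, set it on the housing's two dowels with its wide end over the housing's wide end, and press it down against the spring plunger until it is flush all round. Do not let go: finish still gripping the cover's rib and holding it pressed fully home, so that I can put the screws in. Leave the short cover and everything else on the bench where they are.

Things in the scene. Friction and masses are not known exactly. Their poses are not given: they have to be found in the camera images.
- housing: Lower half of a lathe's spindle-lock housing: grey aluminium block on a plywood board (150 x 90 x 15 mm) fixed to the bench. Origin: centre of the board's underside; z up; x from the block's wide end (-x) to its narrow end (+x). From above the block is 112 mm (x) by 44, and 68 wide over the 34 mm at its wide end. Flat joint face 45 mm above the bench, two steel dowels and a brass plunger on it.
- seat (a point): Centre of the housing's joint face (45 mm above the bench, between the dowels), axes as housing. The cover's origin comes here when the cover is fully home.
- seat_big (a point): Foot of the thick upright dowel (12 mm across, 18 mm tall above the joint face, end chamfered 2 mm), 40 mm from the seat towards the wide end.
- seat_small (a point): Foot of the thin upright dowel (8 mm across, 18 mm tall above the joint face, end chamfered 2 mm), 40 mm from the seat towards the narrow end.
- plunger (a joint): How far the brass spring plunger (14 mm across, midway between the dowels) is pressed in, m: 0 = free, 8 mm proud of the face; 0.008 = level with it, cover home; stop at 0.010. It pushes up with 8 N when first touched and 12 N when level, more than the cover's weight, so a cover let go rises. Some 5 N more than the spring makes a firm hold.
- cover: The cover to fit (the LONGER of two like grey aluminium covers), right side up on the bench, about 0.28 kg. Origin: centre of its flat underside; z up; x from its wide end (-x) to its narrow end (+x). Plate 22 mm thick, outline as the housing block. On top a centred grip rib, 40 mm long in x, 22 thick in y, 30 high (from 22 to 52 mm above the underside). Two through holes, mouths chamfered 2 mm.
- cover_big (a point): Centre of the cover's 13 mm hole, at the underside (wide end).
- cover_small (a point): Centre of the cover's 9 mm hole, at the underside (narrow end).
- spare: BYSTANDER: the SHORTER cover, 86 mm long, otherwise alike; its two holes are 54 mm apart and do not fit. It and the long cover lie at two places to the right of the housing; which lies where varies. Origin: centre of its underside.
- screw_tray: BYSTANDER: grey open tray with screws, 95 x 75 mm, 25 high; origin under its centre
- hammer: BYSTANDER: hammer lying beyond the covers, under 60 high; origin under its middle
- driver: BYSTANDER: screwdriver lying to the left of the housing, under 40 high; origin under its middle
- spanner: BYSTANDER: flat spanner lying crosswise between the robot and the covers, under 15 high; origin under its middle
- offcut: BYSTANDER: pale wood offcut 100 x 60 x 32 mm; origin under its centre
- bearing: BYSTANDER: steel ring 48 mm across, 14 high; origin under its centre
- oil: BYSTANDER: white bottle 48 mm across, 100 tall; origin under its centre
There are look-alikes about, which are no part of the job. Leave any pink, purple or red look-alike of the cover alone.

How it is judged:
On the way, in this order (a step that is already met when the one before it is completed fails the run):
1. the long cover is gripped and lifted clear of the bench (contact force between the fingers and cover above 3 N and height (world z) of cover above 0.03 m), for 0.1 s.
2. the cover is on both dowels, its right way round (horizontal distance between cover_big and seat_big below 0.003 m and horizontal distance between cover_small and seat_small below 0.003 m and z of cover in the frame of seat below 0.014 m), for 0.05 s.
At the end, for the whole second after the job is handed in: Long cover on both dowels the right way round (holes within 3 mm of the dowels sideways), gap under 1.8 mm, tilt under 0.03 rad, plunger in over 6.2 mm, over 8 N between cover and housing, at rest, fingers still on it (over 3 N). Nothing else moved over 25 mm (horizontal distance between cover_big and seat_big below 0.003 m and horizontal distance between cover_small and seat_small below 0.003 m and z of cover in the frame of seat between -0.003 and 0.0018 m and angle between the z axis of cover and the z axis of housing, either way round below 0.03 rad and value of joint plunger above 0.0062 m and contact force between cover and housing above 8 N and contact force between the fingers and cover above 3 N and linear speed of cover below 0.02 m/s); the arm keeps its last pose, push and grip.
It fails at once if the short spare cover is moved (distance of spare from where it was at the start of the episode above 0.025 m).
It fails at once if another thing on the bench is moved (distance of any of screw_tray, hammer, driver, spanner, offcut, bearing, oil from where it was at the start of the episode above 0.025 m).
It also fails if it takes over 38 s, if anything falls off the work surface, if the arm or the gripper's body presses on something with over 40 N, if the wrist force passes 120 N, or if a joint passes its speed limit or range.

ROBOT

A 7-joint arm with a two-finger parallel gripper is mounted at the origin on the work surface. World frame = base frame: x ahead of the robot, y to its left, z up, the work surface at z = 0. Lengths are in m, angles in rad, forces in N, time in s.
With the tool pointing down it reaches from about 0.425 to 0.95 m from the base axis. Payload 4.7 kg.
Tool frame: the origin (TCP) lies between the finger pads; the fingertips stand 25 mm ahead of it and the grasp point (between the pads) lies 6 mm ahead of it; z points along the fingers, y is the line along which they close (so a half turn about z gives the same grasp; the last joint's range is limited). The gripper opens to 85 mm and grips with 20 to 120 N. Pads are 22 mm wide; open, the fingers measure 114 mm over their backs; the gripper's body (76 mm by 85 mm) begins 54 mm behind the grasp point. The pads swing forward as they close: fully open they stand 13 mm farther back than shut.
Start: joints at [-1.276, 0.469, -0.049, 1.532, 0.024, 1.141, -0.082], TCP at [0.215, 0.64, 0.256] pointing down, gripper open.
Joint ranges: [-2.59, 2.59], [-0.33, 1.99], [-1.39, 1.29], [0.1, 2.45], [-1.04, 4.18], [0.21, 1.99], [-2.66, 2.66]. Speed limits (rad/s): [2.57, 2.57, 3.14, 3.14, 3.14, 3.14, 3.14].

INTERFACE

Orientations are given as a 3x3 rotation matrix whose columns are the frame's x, y, z axes.
In Python, from rig import * gives the robot as it stands. Calls block until the motion is done:
- movep(position, orientation): joint-space move of the TCP to a pose.
- move_l(position, attitude=None, feed=0.15, until_force=None): straight line of the TCP; attitude=None keeps the orientation; feed is the mean speed in m/s. With until_force (N) it stops when the force on the tool has changed by that much, and returns True; else False.
- move_joints(angles): joint-space move.
- command_gripper(opening, newtons=None): finger opening in m; newtons is the grip in N (None keeps the last); returns when the fingers have stopped.
- sleep(seconds).
- inverse_kinematics(position, orientation): joint angles nearest the present ones, or None.
- sense(): the state.
- camera(name): name is "side" or "top"; returns (picture, depth): 384x512x3 uint8, red, green, blue; 384x512 float32, m along the optical axis (not along the pixel's ray), 0 where there is no reading.
- camera_params(name): a dict with "K" (3x3 intrinsics, pixels), "position" and "rotation" of the camera in the world. Camera axes: x right, y down, z forward; pixel columns grow to the right and rows downward; lengths in m; the calibration is good to about 2 mm. A picture is of the moment at which its call begins. camera_params takes no time and is no camera call.
A pose or a line that the arm cannot do raises Unreachable and nothing moves.
- finish_job(): hands the job in; it is judged then, once.
The state is a dict: "time_s": time; "joint_pos": joint angles; "qd": joint speeds; "joint_efforts": joint torques, N m; "position": TCP position; "tcp_rot": TCP orientation; "wrist_force": force on the tool from outside, world axes, zero at the start; "ft_torque": the same for the moment, N m; "finger_gap": finger opening in m; "gripper_force": force on a finger pad.
Only numpy, scipy, OpenCV 4.12 (cv2) and the standard library are available. Lean on these libraries where they do the work, as an engineer would, in place of code of your own. Each camera call takes 0.05 s, during which the arm holds its last target. There are 200 camera calls.

## Working session

There is one attempt and no reset: what is moved stays moved. The work goes in short steps, each a Python script; the robot and the scene stay as the last script left them, time stands still between calls to the robot, and variables do not carry over. Pictures are saved under pics/ and viewed, at most 10 in all, crops included, and the job is handed in when it is done.

```bash
mkdir -p pics; ls; python3 - <<'E'
from rig import *
import cv2,numpy as np
for n in("top","side"):
    im,d=camera(n); np.savez(f"{n}0.npz",im=im,d=d); cv2.imwrite(f"pics/{n}0.png",im[:,:,::-1])
    p=camera_params(n); print(n,p["K"],p["position"],p["rotation"])
print(sense())
E
```

```text
pics
top [[355.06550512   0.         254.11295767]
 [  0.         355.06550512 195.31921266]
 [  0.           0.           1.        ]] [ 0.41065847 -0.00841988  1.23111604] [[ 0.01562232 -0.99327441  0.11472525]
 [-0.99949889 -0.01867243 -0.02555981]
 [ 0.0275301  -0.11426846 -0.99306838]]
side [[473.03188402   0.         254.77463553]
 [  0.         473.03188402 188.9345371 ]
 [  0.           0.           1.        ]] [ 0.11307537 -0.95239668  0.9752643 ] [[ 0.89583306 -0.29736106  0.33024163]
 [-0.44431961 -0.58604901  0.67758884]
 [-0.00795075 -0.75373932 -0.65712543]]
{'time_s': 0.1, 'joint_pos': array([-1.27588295,  0.4693687 , -0.0485941 ,  1.53356917,  0.02412471,
        1.14099849, -0.08228644]), 'qd': array([-0.00197637, -0.00162995, -0.00134468, -0.00246719,  0.00113914,
       -0.00014402, -0.00019871]), 'joint_efforts': array([-4.33268201e-05, -5.11515927e+01, -4.71160049e-02, -2.38392055e+01,
        1.07805367e-02,  4.43344528e-03, -4.14535990e-06]), 'position': array([0.214614  , 0.63946947, 0.25536323]), 'tcp_rot': array([[-9.48045529e-01,  3.18134320e-01, -4.79061581e-04],
       [ 3.18134670e-01,  9.48044025e-01, -1.69068502e-03],
       [-8.36934593e-05, -1.75525247e-03, -9.99998456e-01]]), 'wrist_force': array([0.40716929, 0.74810864, 0.12971195]), 'ft_torque': array([-0.01652771, -0.01400741,  0.03917781]), 'gripper_force': 0.0, 'finger_gap': 0.08526910886802018}
```

View pics/top0.png

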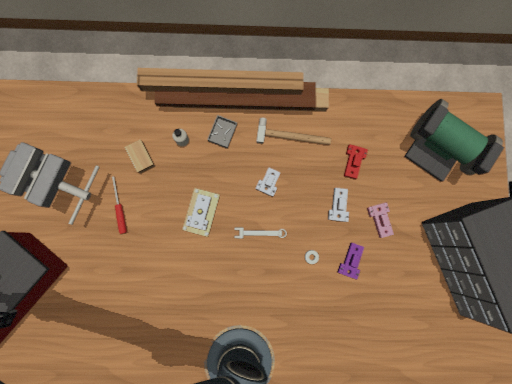

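View pics/side0.png

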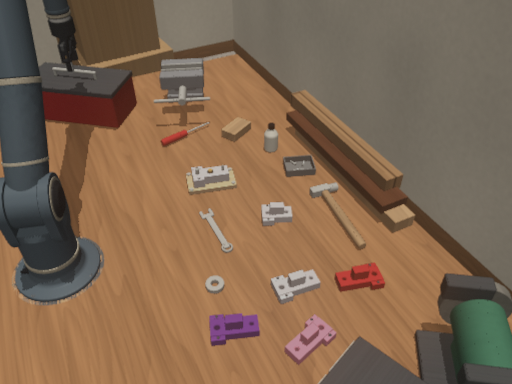

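The top view shows the housing at about (201,212), the short cover at (268,181) and the long cover at (340,205). The side view shows the same layout, with the housing at (211,178) and the long cover at (296,284).

```bash
cat > h.py <<'E'
import numpy as np,cv2
from rig import *
def cloud(n,d):
    p=camera_params(n);K=p["K"];v,u=np.mgrid[:384,:512]
    c=np.stack([(u-K[0,2])/K[0,0]*d,(v-K[1,2])/K[1,1]*d,d],-1)
    return c@np.array(p["rotation"]).T+np.array(p["position"])
def ray(n,u,v,z):
    p=camera_params(n);r=np.array(p["rotation"])@np.linalg.inv(p["K"])@np.array([u,v,1.]);o=np.array(p["position"])
    return o+r*(z-o[2])/r[2]
def proj(n,P):
    p=camera_params(n);c=(np.atleast_2d(P)-p["position"])@np.array(p["rotation"])
    c=c@np.array(p["K"]).T;return c[:,:2]/c[:,2:]
E
python3 - <<'E'
from h import *
for n,boxes in (("top",{"cov":(322,180,36,48),"hou":(180,185,42,56)}),("side",{"cov":(265,260,64,46),"hou":(182,155,60,40)})):
    f=np.load(n+"0.npz");im,d=f["im"],f["d"];W=cloud(n,d);hsv=cv2.cvtColor(im,cv2.COLOR_RGB2HSV)
    tiles=[]
    for k,(x,y,w,h) in boxes.items():
        s=np.s_[y:y+h,x:x+w];P=W[s].reshape(-1,3);S=hsv[s][...,1].ravel();V=hsv[s][...,2].ravel()
        print(n,k,"table z",np.median(P[S>110][:,2]) if (S>110).any() else 0)
        g=S<60
        print(" z hist",np.histogram(P[g][:,2],bins=np.arange(-.005,.085,.005))[0])
        lo,hi={"cov":(.015,.03),"hou":(.038,.052)}[k]
        q=P[g&(P[:,2]>lo)&(P[:,2]<hi)];rect=cv2.minAreaRect(q[:,:2].astype(np.float32)*1000)
        print(" face",len(q),q.mean(0),rect)
        q=P[g&(P[:,2]>hi+.01)]
        if len(q)>4: print(" high",len(q),q.mean(0),cv2.minAreaRect(q[:,:2].astype(np.float32)*1000))
        tiles.append(cv2.resize(im[y:y+h,x:x+w],(390,580 if n=="top" else 290),interpolation=cv2.INTER_CUBIC))
    cv2.imwrite(f"pics/{n}_z.png",np.hstack(tiles)[:,:,::-1])
E
```

```text
top cov table z -0.0008891233064810544
 z hist [  2  12  14  16 137 222  19   6   5   4  34  45   0   0   0   0   0]
 face 378 [ 0.51819045 -0.33302241  0.0209939 ] ((525.2234497070312, -334.5948486328125), (67.07625579833984, 112.10271453857422), 84.2081069946289)
 high 86 [ 0.52118499 -0.32322492  0.09100218] ((479.9195861816406, -176.45608520507812), (40.141441345214844, 361.27783203125), 16.06035041809082)
top hou table z -0.0004537559954036485
 z hist [  0   0   7 144 140   7   0   1   7 280 203   3   4   9   1   0   0]
 face 489 [0.48542192 0.14226332 0.04448734] ((491.1064758300781, 141.21322631835938), (67.7341079711914, 112.14065551757812), 75.77569580078125)
 high 8 [0.4553787  0.12841579 0.20994011] ((441.3331298828125, 86.78514862060547), (185.05816650390625, 75.98152160644531), 49.81913375854492)
side cov table z 0.0032912449000068733
 z hist [  0  18  50  66  66 315 290  19  26  22  20  89  34   0   0   0   0]
 face 671 [ 0.51544756 -0.33870445  0.0241626 ] ((525.5511474609375, -335.0436706542969), (69.98028564453125, 113.3012924194336), 84.63411712646484)
 high 168 [ 0.51645087 -0.34798843  0.06801697] ((332.70611572265625, -642.4013061523438), (758.6490478515625, 42.317047119140625), 57.87516784667969)
side hou table z 0.004131060942008435
 z hist [  0   0   0   0  28  73  41  38  50  46 233 108   9  12   7   0   0]
 face 378 [0.48472061 0.13664512 0.04746678] ((490.32916259765625, 142.1083221435547), (76.0613784790039, 111.26156616210938), 75.13629913330078)
 high 18 [ 0.37076858 -0.15827691  0.31790002] ((283.0079040527344, -392.86468505859375), (1166.3145751953125, 86.73656463623047), 68.85306549072266)
```

View pics/top_z.png

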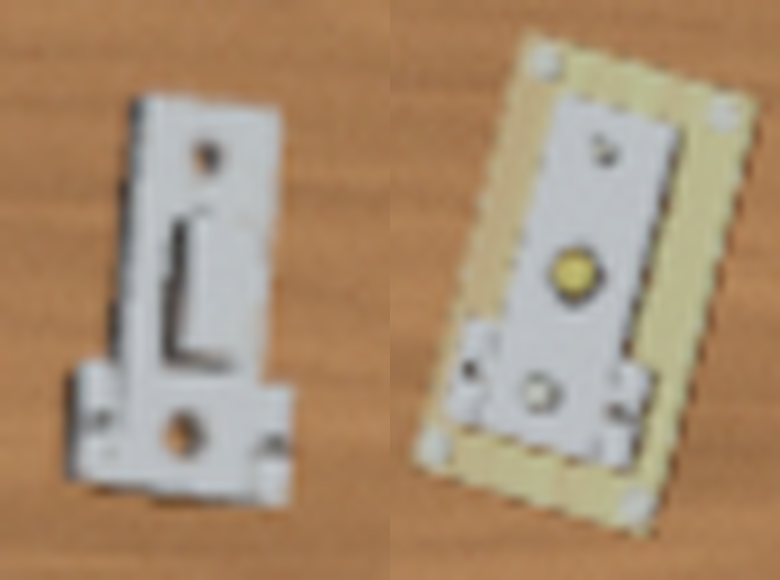

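View pics/side_z.png

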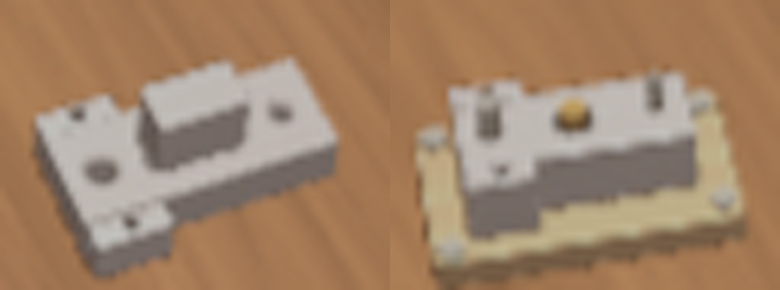

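The zooms show the long cover with its wide end towards the robot, the big hole at zoom (185,435) and the small hole at (207,155). The housing's wide end also faces the robot, with the dowels at (541,393) and (604,150) and the plunger at (575,271). Next I cross-check these by rays and move to hover.

```bash
cat >> h.py <<'E'
def Rz(yaw,flip=1):
    x=flip*np.array([np.cos(yaw),np.sin(yaw),0]);z=np.array([0,0,-1.]);return np.stack([x,np.cross(z,x),z],1)
E
python3 - <<'E'
from h import *
def pt(n,x0,y0,sx,sy,X,Y,z): return ray(n,x0+(X+.5)/sx-.5,y0+(Y+.5)/sy-.5,z)
c=("top",322,180,390/36,580/48);h=("top",180,185,390/42,580/56)
cs=("side",265,260,390/64,290/46);hs=("side",182,155,390/60,290/40)
def show(t,b,s,e=None):
    d=s-b;print(t,"mid",(b+s)[:2]/2,"len",np.linalg.norm(d),"yaw",np.degrees(np.arctan2(d[1],d[0])),"plunger",e)
show("cov top",pt(*c,185,435,.021),pt(*c,207,155,.021))
show("cov side",pt(*cs,101,171,.021),pt(*cs,281,113,.021))
show("hou top",pt(*h,151,393,.062),pt(*h,214,150,.062),pt(*h,185,271,.053))
show("hou side",pt(*hs,99,98,.062),pt(*hs,265,80,.062),pt(*hs,183,103,.053))
for f in(1,-1):
    for p,y in(([.525,-.335,.2],-5.7),([.525,-.335,.05],-5.7),([.491,.141,.2],-14.5),([.491,.141,.09],-14.5)):
        q=inverse_kinematics(p,Rz(np.radians(y),f));print(f,p,None if q is None else np.round(q,2))
E
```

```text
cov top mid [ 0.5262072  -0.33477187] len 0.08069677427648321 yaw -5.699868603310502 plunger None
cov side mid [ 0.52720266 -0.33283865] len 0.08077220659878447 yaw -6.0155898156530565 plunger None
hou top mid [0.49142617 0.14106024] len 0.08000327415759427 yaw -14.205973967220947 plunger [0.49206611 0.14136841 0.053     ]
hou side mid [0.49328615 0.14644015] len 0.07943642799971994 yaw -17.96971169265522 plunger [0.49366814 0.14808164 0.053     ]
1 [0.525, -0.335, 0.2] [-0.08  0.55  0.83  1.76 -0.46  1.04 -0.75]
1 [0.525, -0.335, 0.05] [ 0.08  0.7   0.6   1.85 -0.56  0.77 -0.69]
1 [0.491, 0.141, 0.2] [-0.93  0.31  0.7   2.01 -0.25  0.91 -1.92]
1 [0.491, 0.141, 0.09] [-0.87  0.49  0.65  2.1  -0.47  0.69 -1.73]
-1 [0.525, -0.335, 0.2] [-0.21  0.66  1.08  1.77 -0.65  1.12  2.56]
-1 [0.525, -0.335, 0.05] [ 0.09  0.69  0.58  1.85 -0.53  0.76  2.43]
-1 [0.491, 0.141, 0.2] [-0.57  0.26  0.24  1.99 -0.08  0.89  1.04]
-1 [0.491, 0.141, 0.09] [-0.5   0.43  0.17  2.08 -0.11  0.65  1.07]
```

```bash
python3 - <<'E'
from h import *
R=Rz(np.radians(-5.8))
command_gripper(.05,40)
movep([.526,-.3345,.22],R)
move_l([.526,-.3345,.085],R,.12)
hit=move_l([.526,-.3345,.050],R,.05,until_force=6)
s=sense();print(hit,s["position"],s["wrist_force"],s["time_s"])
command_gripper(.0,60)
s=sense();print(s["finger_gap"],s["gripper_force"],s["position"])
w0=s["wrist_force"]
move_l([.526,-.3345,.17],R,.12); sleep(.2)
s=sense();print(s["finger_gap"],s["gripper_force"],s["wrist_force"]-w0,s["position"],s["time_s"])
movep([.491,.141,.17],Rz(np.radians(-14.3)))
s=sense();print(s["finger_gap"],s["position"],s["time_s"],s["joint_pos"])
for n in("top","side"):
    im,d=camera(n);np.savez(n+"1.npz",im=im,d=d)
    u,v=proj(n,[.491,.141,.10])[0].astype(int);c=im[max(v-50,0):v+50,u-65:u+65];print(n,u,v,c.shape)
    cv2.imwrite(f"pics/{n}1.png",cv2.resize(c,None,fx=6,fy=6,interpolation=cv2.INTER_CUBIC)[:,:,::-1])
E
```

```text
False [ 0.52606126 -0.33476915  0.05013012] [-0.69863667 -0.41521728  0.79101016] 6.225
0.02133918480226516 60.65338611602783 [ 0.52632755 -0.3348868   0.05059699]
0.02105554402656222 59.93109941482544 [-0.81721693  0.18237274 -6.15389964] [ 0.52569532 -0.33432629  0.16928791] 7.9333
0.02036169808157373 [0.49159834 0.13980241 0.17026783] 9.675 [-1.07404976  0.41789753  0.91721314  2.04684759 -0.43143445  0.87774845
 -1.73732473]
top 197 209 (100, 130, 3)
side 208 158 (100, 130, 3)
```

View pics/side1.png

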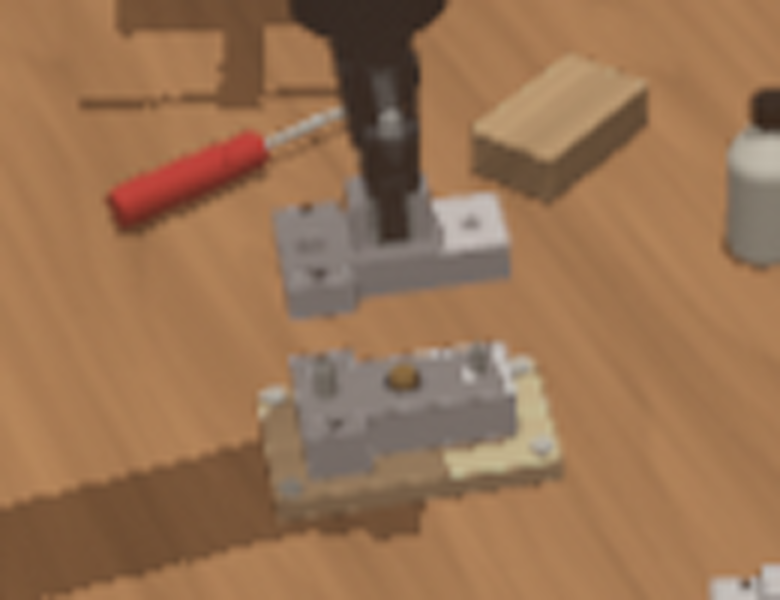

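View pics/top1.png

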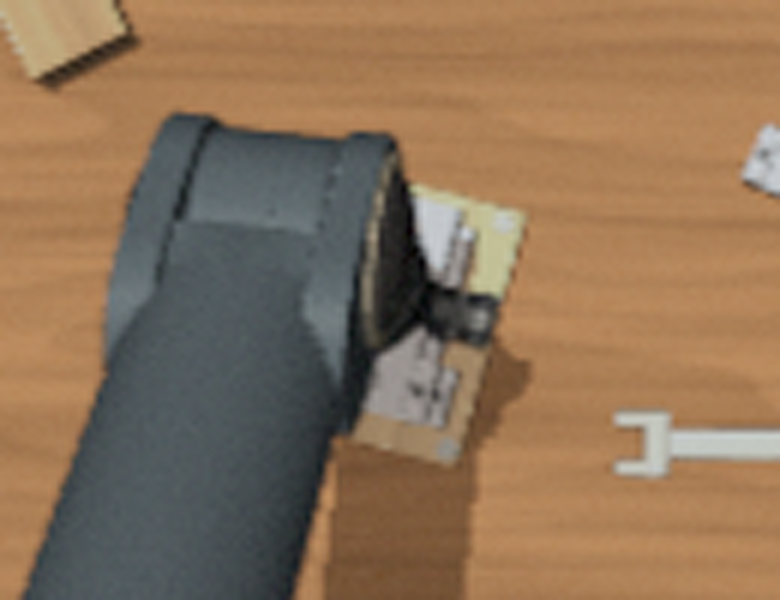

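Side view: the cover is held level over the housing, with its holes at zoom (312,245) and (470,222), the dowel tops at (322,360) and (479,348). The top view is blocked by the arm. I'll hover lower and check the offset in the side view.

```bash
python3 - <<'E'
from h import *
yaw=np.radians(-14.3);R=Rz(yaw)
move_l([.491,.1412,.120],R,.08);sleep(.2)
s=sense();print(s["position"],s["tcp_rot"][:,0],s["tcp_rot"][:,2],s["finger_gap"],s["time_s"],s["wrist_force"])
im,d=camera("side");np.savez("side2.npz",im=im,d=d)
W=cloud("side",d);g=(cv2.cvtColor(im,cv2.COLOR_RGB2HSV)[...,1]<60)&(abs(W[...,0]-.49)<.08)&(abs(W[...,1]-.14)<.08)
zp=s["position"][2]-.05+.022
q=W[g&(abs(W[...,2]-zp-.003)<.004)];print(len(q),cv2.minAreaRect(q[:,:2].astype(np.float32)*1000))
# predicted overlay: plate outline + holes at cover top, if cover centre == tcp; housing joint face outline
def outl(c,yaw,z):
    o=np.array([[-56,-34],[-22,-34],[-22,-22],[56,-22],[56,22],[-22,22],[-22,34],[-56,34]])/1000
    r=np.array([[np.cos(yaw),-np.sin(yaw)],[np.sin(yaw),np.cos(yaw)]]);o=np.vstack([o,[[-.04,0],[.04,0]]])
    return np.c_[o@r.T+c,np.full(10,z)]
u0,v0=150,110;f=7
c=cv2.resize(im[v0:v0+85,u0:u0+110],None,fx=f,fy=f,interpolation=cv2.INTER_CUBIC)
for P,col in((outl(s["position"][:2],yaw,zp),(255,0,0)),(outl([.491,.1412],yaw,.045),(0,255,0))):
    p=(proj("side",P)-[u0,v0]+.5)*f-.5
    cv2.polylines(c,[np.round(p[:8]).astype(int)],True,col,1)
    for a in p[8:]:cv2.circle(c,tuple(int(t) for t in a),3,col,-1)
cv2.imwrite("pics/side2.png",c[:,:,::-1])
E
```

```text
[0.4913407  0.14133    0.12045843] [ 9.69037511e-01 -2.46912379e-01  7.61741216e-04] [ 9.24029531e-04  5.41400549e-04 -9.99999427e-01] 0.021068968561540325 10.75 [-0.46913406 -0.07777684 -3.08098949]
298 ((489.52520751953125, 137.81271362304688), (63.9885368347168, 110.9637451171875), 75.51490020751953)
```

View pics/side2.png

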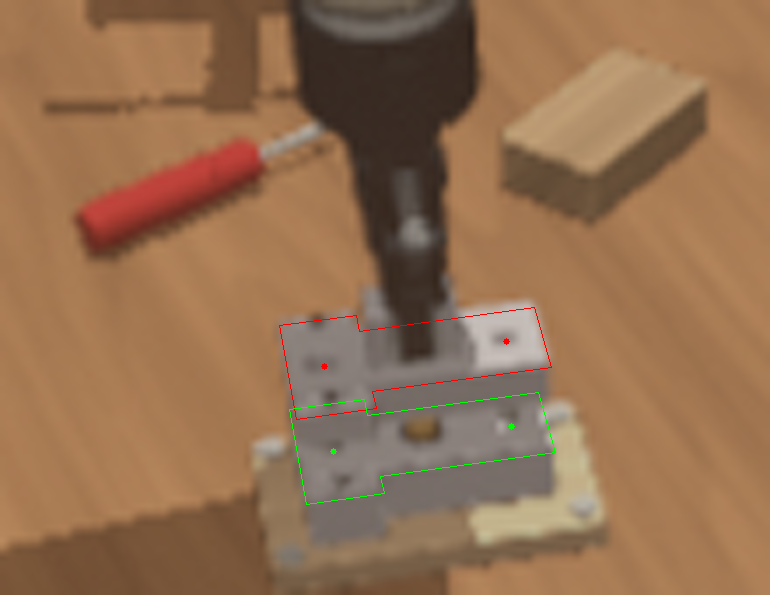

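Side view with overlay: the cover (red) and the housing (green) both sit about 4 zoomed px (1 mm) off their predicted outlines in the same direction, so they line up with each other. I'll lower until force.

```bash
python3 - <<'E'
from h import *
R=Rz(np.radians(-14.3))
hit=move_l([.491,.1412,.105],R,.03,until_force=12)
s=sense();print(hit,s["position"],s["wrist_force"],s["ft_torque"],s["finger_gap"],s["time_s"])
if not hit:
    hit=move_l([.491,.1412,.096],R,.02,until_force=22);sleep(.2)
    s=sense();print(hit,s["position"],s["wrist_force"],s["ft_torque"],s["finger_gap"],s["time_s"])
E
```

```text
False [0.4912296  0.14132771 0.10494531] [ 1.40490355  0.06999256 -3.74343762] [ 0.21263405 -0.37069125  0.05850961] 0.021036417667549306 11.45
False [0.49141388 0.14123903 0.09692428] [-0.58696207  0.0246911   7.35160428] [0.08137479 0.39829167 0.06301298] 0.020558778978046727 12.25
```

```bash
python3 - <<'E'
from h import *
R=Rz(np.radians(-14.3))
command_gripper(0,100)
hit=move_l([.491,.1412,.088],R,.012,until_force=17);sleep(.4)
s=sense();print(hit,s["position"],s["wrist_force"],s["ft_torque"],s["finger_gap"],s["gripper_force"],s["time_s"])
im,d=camera("side");np.savez("side3.npz",im=im,d=d)
cv2.imwrite("pics/side3.png",cv2.resize(im[110:195,150:260],None,fx=7,fy=7,interpolation=cv2.INTER_CUBIC)[:,:,::-1])
E
```

```text
True [0.49144429 0.14117166 0.09604664] [-1.02978933  0.36936197  8.83524833] [-0.07217787  0.30573397 -0.01938787] 0.020233766196185016 100.57524919509888 13.2
```

View pics/side3.png

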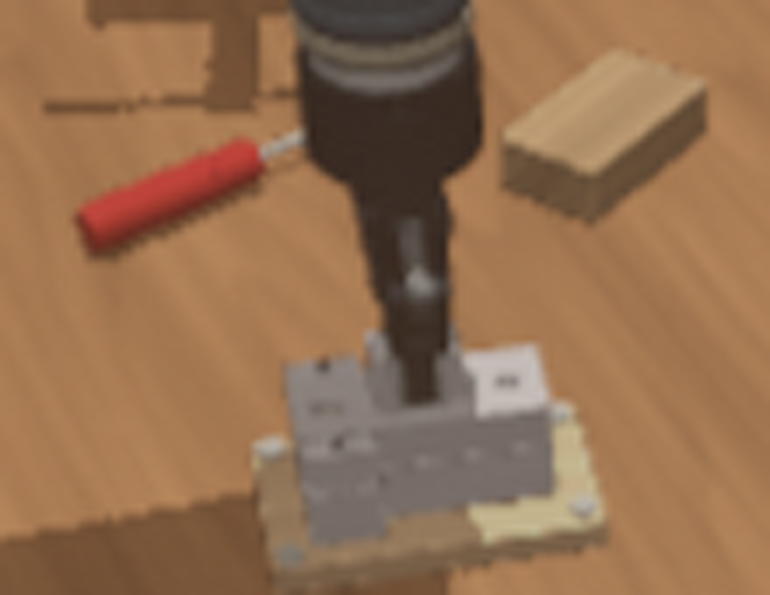

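The cover is on the dowels and almost flush. The push has only reached about the spring force, so I step lower until the wrist force holds well above it.

```bash
python3 - <<'E'
from h import *
R=Rz(np.radians(-14.3));z=.0955
while z>.086:
    move_l([.4912,.1412,z],R,.01);sleep(.2)
    s=sense();print(round(z,4),s["position"],s["wrist_force"],s["ft_torque"],s["finger_gap"],s["time_s"])
    if s["wrist_force"][2]>27: break
    z-=.0007
sleep(.8);s=sense();print(s["position"],s["wrist_force"],s["gripper_force"],s["time_s"])
im,d=camera("side");W=cloud("side",d)
g=(cv2.cvtColor(im,cv2.COLOR_RGB2HSV)[...,1]<60)&(abs(W[...,0]-.49)<.06)&(abs(W[...,1]-.14)<.06)&(abs(W[...,2]-.069)<.008)
q=W[g];A=np.c_[q[:,:2]-q[:,:2].mean(0),np.ones(len(q))];print(len(q),np.linalg.lstsq(A,q[:,2],rcond=None)[0])
E
```

```text
0.0955 [0.49141305 0.141228   0.09641893] [-2.28260223  0.31659719  7.70556101] [ 0.08890557  0.46004004 -0.03459848] 0.020147130469888714 13.7
0.0948 [0.49140716 0.1412018  0.09578442] [-2.13744329  0.5062504   8.25704886] [0.03395935 0.50435574 0.05892095] 0.020111873168059746 14.15
0.0941 [0.49139584 0.1412498  0.09567067] [-4.55074619  0.39976487 15.91245553] [-0.04955632  0.9487357  -0.00653622] 0.020201024829155437 14.6
0.0934 [0.49138548 0.14124841 0.09563265] [-7.78693885  0.1765991  23.97044322] [-0.29273142  1.46150723  0.03569936] 0.020363513335572313 15.05
0.0927 [0.49139588 0.14123629 0.09561998] [-10.5353627    0.10397737  31.09920941] [-0.36018884  1.90533433  0.10516959] 0.020199930603877477 15.5
[0.49140937 0.14125608 0.09562357] [-9.92980928  0.13238405 30.75110132] 104.0524685382843 16.3
363 [0.01076501 0.05418822 0.06955165]
```

```bash
python3 - <<'E'
from h import *
s=sense();print(s["tcp_rot"],s["position"],s["wrist_force"],s["qd"].round(4))
if s["tcp_rot"][2,2]<-.9999 and s["wrist_force"][2]>25: print(finish_job())
E
```

```text
[[ 0.96900394 -0.24704083 -0.00148144]
 [-0.24703379 -0.9689993   0.00382917]
 [-0.00238148 -0.00334452 -0.99999157]] [0.49136481 0.14121681 0.0956116 ] [-10.02791073   0.37728547  31.41319029] [-0.0001  0.0016  0.0008 -0.0006 -0.0015 -0.0014  0.0004]
the job is handed in; nothing more can be done
None
```

The long cover is on both dowels with its wide end over the housing's wide end, pressed down flush to within about 1 mm as far as I can measure, and still gripped by its rib under about 22 N beyond the spring; the job is handed in, but no verdict came back.

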